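# Change round the pump, votive and tea-light tray on their coasters

## Robot

A 7-joint arm with a two-finger parallel gripper is mounted at the origin on the work surface. World frame = base frame: x ahead of the robot, y to its left, z up, the work surface at z = 0. Lengths are in m, angles in rad, forces in N, time in s.
With the tool pointing down it reaches from about 0.4 to 0.875 m from the base axis. Payload 19.3 kg.
Tool frame: the origin (TCP) lies at the very end of the fingers, on their centre line; the grasp point (between the pads) lies 19 mm behind it; z points along the fingers, y is the direction in which the jaws open and shut (so a half turn about z gives the same grasp; the last joint's range is limited). The gripper opens to 85 mm and grips with 20 to 120 N. Pads are 22 mm wide; open, the fingers measure 114 mm over their backs; the gripper's body (76 mm by 85 mm) begins 54 mm behind the grasp point. The pads swing forward as they close: fully open they stand 13 mm farther back than shut.
Start: joints at [1.115, 0.521, -0.036, 1.599, 0.021, 1.021, -0.113], TCP at [0.235, -0.579, 0.231] pointing down, gripper open.
Joint ranges: [-2.91, 2.91], [-0.3, 2.13], [-1.5, 1.42], [0.17, 2.43], [-1.26, 4.41], [0.16, 1.93], [-2.52, 2.52]. Speed limits (rad/s): [1.89, 1.89, 2.39, 2.39, 3.01, 3.01, 3.01].

## Interface

Orientations are given as [roll, pitch, yaw] about the fixed x, y, z axes, in that order (R = Rz(yaw) Ry(pitch) Rx(roll)).
In Python, from workcell import bot, grab_frame, calibration, workorder gives the robot as it stands.
- The arm moves only by the tool move_arm, never from a script. Its arguments are lists of equal length, an entry for each row: "jaw": the closure in counts, from 0 (fully open) to 255 (shut); "dp": the shift along the tool's x, y, z in units of 800 mm (1.0 is 800 mm), a list of three; "rotation": the turn, a rotation vector about the tool's x, y, z in units of pi rad (1.0 is pi rad), a list of three. In form: {"jaw": [jaw, ...], "dp": [[dx, dy, dz], ...], "rotation": [[rx, ry, rz], ...]}. A call has 1 to 10 rows; each row shifts and turns the commanded pose from where the row before left it, along the tool's axes as they then stand; what a row does not reach is not made up. A row lasts 1/8 s, in which the tool goes at most 62.5 mm and 10.7 degrees, less where a joint would pass 70% of its speed; a pose out of reach is approached as far as the arm can. A call with a number of a shift or a turn outside -1 to 1 is refused whole. A call with a gripper value outside its range is refused whole. The fingers move at their own pace and stop on an object; "squeeze" is the grip in N (left out, the last holds). Time passes only in rows, so rows that do not move let the fingers close. It gives the time, the measured TCP pose, the force and the opening at its end, in the units of the state.
- bot.observe(): the state, without advancing time (a new reading comes with each control period).
- grab_frame(name): name is "scene" or "side" or "wrist"; returns the picture (400x640x3 uint8, blue, green, red); there is no depth.
- calibration(name): a dict with "camera_matrix" (3x3 intrinsics, pixels), "dist" ([k1, k2, p1, p2, k3] as OpenCV has them; the pictures are not rectified), "T" (4x4, takes a point from camera to world coordinates). Camera axes: x right, y down, z forward; pixel columns grow to the right and rows downward; lengths in m; the calibration is good to about 2 mm. A picture is of the moment at which its call begins: read the wrist's pose just before it. calibration takes no time and is no camera call; for the wrist camera it gives the pose at the moment of the call.
- workorder.job_done(): hands the job in, once; it reports no verdict.
The state is a dict: "clock": time; "qpos": joint angles; "qd": joint speeds; "joint_efforts": joint torques, N m; "position": TCP position; "tool_rot": TCP orientation; "force": force on the tool from outside, world axes, zero at the start; "moment": the same for the moment, N m; "grip_width": finger opening in m.
Only numpy, scipy, OpenCV 4.12 (cv2) and the standard library are available. Lean on these libraries where they do the work, as an engineer would, in place of code of your own. Each camera call takes 0.05 s, during which the arm holds its last target. There are 200 camera calls.

## Task

The balloon pump, the smoked votive and the tea-light tray have each been put back on the wrong coaster: stand the orange pump upright in the middle of the orange coaster, the blue tea-light tray in the middle of the blue one and the smoked glass votive in the middle of the black one. The cork coaster is the free spot: put one of them down near its middle and let go of it there while you change them round, leave it empty at the end, and never let these three stand or lie on the bare shelf. Set things down rather than dropping them, and leave the candle, the plant pot and the jar where they are.

Things in the scene. Friction and masses are not known exactly. Their poses are not given: they have to be found in the camera images.
- pump_mid (a point): Orange plastic balloon hand pump standing upright on its round handle, 150 mm tall in all, about 0.14 kg. From below: handle disc 56 mm across and 14 mm high, then a round barrel 38 mm across from 14 to 124 mm, then a thin white nozzle, 24 mm across at its root, tapering to 8 mm at the top, 150 mm. Best gripped by the upper part of the barrel, about 110 mm above its foot. Point on its axis, half-way up (75 mm above its foot); z is up along the axis.
- votive_mid (a point): Smoked dark glass votive holder with an aluminium tea light inside: a round open cup, 58 mm outside diameter with straight sides (54 mm at the foot), 70 mm tall, walls 4 mm, about 0.24 kg. Point on its axis, half-way up (35 mm above its foot); z is up.
- tray_mid (a point): Blue three-tier stacking tray, the tiers fixed together, with two aluminium tea lights showing in the top tier: a block 84 mm long (its x axis), 46 mm wide (its y axis, to be gripped across) and 66 mm tall, about 0.2 kg. Point at its centre, 33 mm above its foot; z is up. Its heading on the coaster does not matter.
- coaster_orange: round orange plastic coaster, 100 mm across and 8 mm thick, lying flat and fixed to the shelf; origin at the centre of its underside, so its top is 8 mm above the origin. Place for the pump.
- coaster_blue: round blue plastic coaster, 100 mm across and 8 mm thick, lying flat and fixed to the shelf; origin at the centre of its underside, so its top is 8 mm above the origin. Place for the tea-light tray.
- coaster_black: round black coaster, 100 mm across and 8 mm thick, lying flat and fixed to the shelf; origin at the centre of its underside, so its top is 8 mm above the origin. Place for the votive.
- coaster_cork: round brown cork coaster, 100 mm across and 8 mm thick, lying flat and fixed to the shelf; origin at the centre of its underside, so its top is 8 mm above the origin. Free at the start: the parking spot.
- candle_mid (a point): Red pillar candle, 54 mm across, 75 mm tall, loose on the shelf, not to be disturbed; point at its centre, 37.5 mm above its foot.
- pot_mid (a point): Terracotta plant pot with a small green plant, 72 mm across at the rim, pot 62 mm tall, about 77 mm with the plant; loose on the shelf, not to be disturbed; point on its axis 31 mm above its foot.
- jar_mid (a point): Green glass jar with a brass cap, 60 mm across, 85 mm tall, loose on the shelf, not to be disturbed; point at its centre, 42.5 mm above its foot.
Not all that is in view belongs to the job. What is shaped like the coaster_black but pink is not meant.

How it is judged:
On the way:
1. one of the three things stands upright on the cork coaster, within 30 mm of its middle, let go (((horizontal distance between pump_mid and coaster_cork below 0.03 m and z of pump_mid in the frame of coaster_cork between 0.079 and 0.087 m and angle between pump_mid's own z axis and vertical below 0.1 rad and linear speed of pump below 0.02 m/s and contact force between the fingers and pump below 0.05 N) or (horizontal distance between votive_mid and coaster_cork below 0.03 m and z of votive_mid in the frame of coaster_cork between 0.039 and 0.047 m and angle between votive_mid's own z axis and vertical below 0.1 rad and linear speed of votive below 0.02 m/s and contact force between the fingers and votive below 0.05 N) or (horizontal distance between tray_mid and coaster_cork below 0.03 m and z of tray_mid in the frame of coaster_cork between 0.037 and 0.045 m and angle between tray_mid's own z axis and vertical below 0.1 rad and linear speed of tray below 0.02 m/s and contact force between the fingers and tray below 0.05 N))), for 0.2 s.
At the end, for the whole second after the job is handed in: Pump on the orange, tray on the blue and votive on the black coaster, each upright (within 0.1 rad), within 15 mm of the coaster's middle, resting on its top, released and at rest; the cork coaster is then empty (horizontal distance between pump_mid and coaster_orange below 0.015 m and z of pump_mid in the frame of coaster_orange between 0.079 and 0.087 m and angle between each of pump_mid, votive_mid, tray_mid's own z axis and vertical below 0.1 rad and linear speed of each of pump, votive, tray below 0.02 m/s and contact force between the fingers and pump below 0.05 N and horizontal distance between votive_mid and coaster_black below 0.015 m and z of votive_mid in the frame of coaster_black between 0.039 and 0.047 m and contact force between the fingers and votive below 0.05 N and horizontal distance between tray_mid and coaster_blue below 0.015 m and z of tray_mid in the frame of coaster_blue between 0.037 and 0.045 m and contact force between the fingers and tray below 0.05 N); the robot touches nothing.
It fails at once if the pump, votive or tray stands or lies on the bare shelf (height (world z) of pump_mid below 0.079 m or height (world z) of votive_mid below 0.039 m or height (world z) of tray_mid below 0.037 m).
It fails at once if the pump, votive or tray is dropped (falls free at over 0.6 m/s, about 18 mm) ((linear speed of pump above 0.6 m/s and contact force between the fingers and pump below 0.05 N) or (linear speed of votive above 0.6 m/s and contact force between the fingers and votive below 0.05 N) or (linear speed of tray above 0.6 m/s and contact force between the fingers and tray below 0.05 N)).
It fails at once if the candle, plant pot or jar is moved by more than 20 mm (distance of any of candle_mid, pot_mid, jar_mid from where it was at the start of the episode above 0.02 m).
It also fails if it takes over 102 s, if anything falls off the work surface, if the arm or the gripper's body presses on something with over 40 N, if the wrist force passes 120 N, or if a joint passes its speed limit or range.

## Working session

There is one attempt and no reset: what is moved stays moved. The work goes in short steps, Python scripts to look and compute and a tool call to move; the robot and the scene stay as the last step left them, time stands still between calls to the robot, and variables do not carry over. Pictures are saved under pics/ and viewed, about 12 in all and at most 16, crops included, and the job is handed in when it is done.

Besides the shell and the picture viewer there is one more tool, called in YAML: its name, and indented under it one key for each argument. move_arm: Moves the arm, as the interface text tells. Shifts and turns lie within -1 to 1; 1 stands for 800 mm of shift or pi rad of turn. Its arguments: {"type":"object","properties":{"jaw":{"type":"array","items":{"type":"number"}},"dp":{"type":"array","items":{"type":"array","items":{"type":"number","minimum":-1,"maximum":1}}},"rotation":{"type":"array","items":{"type":"array","items":{"type":"number","minimum":-1,"maximum":1}}},"squeeze":{"type":"number"}},"required":["jaw","dp","rotation"]}

```bash
mkdir -p pics
cat > h.py <<'E'
import numpy as np, cv2
from workcell import bot, grab_frame, calibration, workorder
def ray(cal,uv):
    K=np.array(cal["camera_matrix"]);d=np.array(cal["dist"]);T=np.array(cal["T"])
    n=cv2.undistortPoints(np.array([[uv]],float),K,d)[0,0]
    return T[:3,3],T[:3,:3]@np.array([n[0],n[1],1.])
def onplane(cal,uv,z):
    o,r=ray(cal,uv); return o+r*(z-o[2])/r[2]
def proj(cal,P):
    T=np.linalg.inv(np.array(cal["T"]));rv,_=cv2.Rodrigues(T[:3,:3])
    return cv2.projectPoints(np.array([P],float),rv,T[:3,3],np.array(cal["camera_matrix"]),np.array(cal["dist"]))[0][0,0]
E
python3 - <<'E'
from h import *
s=bot.observe();print({k:np.round(v,3) for k,v in s.items()})
for n in("scene","side"):
    f=grab_frame(n);cv2.imwrite(f"pics/{n}0.png",f);print(n,np.round(calibration(n)["T"],3).tolist())
E
```

```text
{'clock': np.float64(0.0), 'qpos': array([ 1.115,  0.522, -0.036,  1.6  ,  0.021,  1.021, -0.113]), 'qd': array([ 0.001,  0.   , -0.002,  0.002,  0.001, -0.001,  0.001]), 'joint_efforts': array([-1.0000e-03, -9.2711e+01,  1.9800e+00, -3.6993e+01,  1.8000e-02,
        8.0000e-03,  0.0000e+00]), 'position': array([ 0.235, -0.579,  0.231]), 'tool_rot': array([-3.141,  0.   ,  0.386]), 'force': array([ 0.865, -0.524, -0.876]), 'moment': array([-0.002, -0.036, -0.02 ]), 'grip_width': np.float64(0.086)}
scene [[0.009, 0.597, -0.802, 1.411], [1.0, -0.007, 0.007, -0.0], [-0.002, -0.802, -0.597, 0.758], [0.0, 0.0, 0.0, 1.0]]
side [[-0.973, -0.119, 0.196, 0.325], [-0.229, 0.488, -0.842, 0.908], [0.005, -0.865, -0.502, 0.645], [0.0, 0.0, 0.0, 1.0]]
```

View pics/scene0.png

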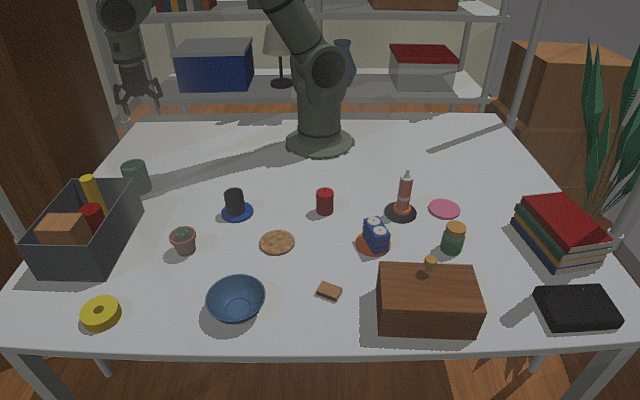

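View pics/side0.png

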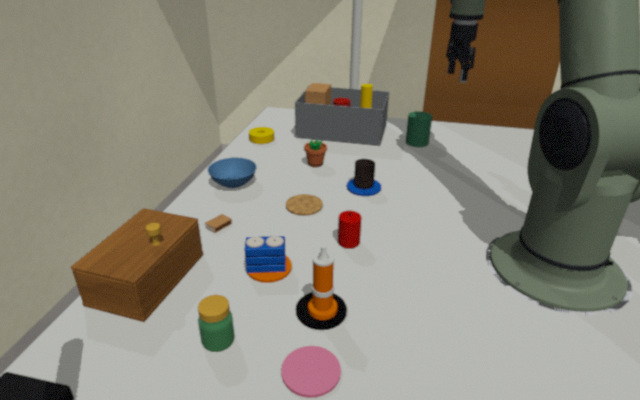

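The scene picture shows the votive on the blue coaster (235,205), the tray on orange (374,240), the pump on black (402,205), and the free cork coaster at (277,242). The lookalikes are:
- pump: none
- tray: the blue bowl at (235,299)
- votive: the dark green cup at (135,175), the black box at (577,308)
- black coaster: the pink disc at (444,209)
- cork: the brown block at (329,290)

In the side picture the cork coaster is at (304,205), votive at (364,173), tray at (266,255) and pump at (322,285).

```bash
cat > m.py <<'E'
from h import *
# coaster centres: cast every mask pixel on z=.008, fit by minEnclosingCircle
box={"scene":{"blue":(215,195,260,226),"orange":(350,228,396,260),"black":(380,196,422,226),"cork":(254,226,300,260)},
"side":{"blue":(340,165,390,200),"orange":(240,235,298,285),"black":(290,285,352,332),"cork":(280,190,328,220)}}
for n in box:
    f=cv2.imread(f"pics/{n}0.png");hsv=cv2.cvtColor(f,cv2.COLOR_BGR2HSV);H,S,V=[hsv[...,i].astype(int) for i in range(3)]
    masks={"blue":(H>100)&(H<130)&(S>130)&(V>60),"orange":(H<16)&(S>140)&(V>90),"black":(V<75)&(S<120),"cork":(H<25)&(S>60)}
    cal=calibration(n)
    for c,(a,b,d,e) in box[n].items():
        m=np.zeros(V.shape,np.uint8);m[b:e,a:d]=masks[c][b:e,a:d]*255
        m=cv2.morphologyEx(m,cv2.MORPH_OPEN,np.ones((2,2)))
        ys,xs=np.nonzero(m)
        P=np.array([onplane(cal,(x,y),.008)[:2] for x,y in zip(xs,ys)])
        (cx,cy),r=cv2.minEnclosingCircle(P.astype(np.float32)*1000)
        print(n,c,len(xs),(xs.min(),xs.max(),ys.min(),ys.max()),round(cx),round(cy),"r",round(r,1))
for n,uv,z in(("scene",(325,190),.075),("side",(349,214),.075),("scene",(456,224),.085),("side",(214,303),.085),("scene",(183,230),.062),("side",(316,146),.062),("scene",(234,190),.078),("side",(364,163),.078),("scene",(376,221),.074),("side",(265,242),.074),("scene",(406,173),.158),("side",(322,250),.158)):
    print(n,uv,np.round(onplane(calibration(n),uv,z)*1000))
E
python3 m.py
python3 - <<'E'
import cv2,numpy as np
a=cv2.resize(cv2.imread('pics/scene0.png')[160:280,160:480],None,fx=2.4,fy=2.4,interpolation=3)
b=cv2.resize(cv2.imread('pics/side0.png')[150:335,190:400],None,fx=1.6,fy=1.6,interpolation=3)
c=np.zeros((600,800,3),np.uint8);c[:288,:768]=a;c[290:290+b.shape[0],:b.shape[1]]=b
cv2.imwrite('pics/crop1.png',c)
E
```

```text
scene blue 152 (np.int64(231), np.int64(253), np.int64(204), np.int64(221)) 470 -248 r 46.6
scene orange 26 (np.int64(359), np.int64(378), np.int64(236), np.int64(256)) 624 137 r 45.7
scene black 321 (np.int64(386), np.int64(416), np.int64(204), np.int64(223)) 480 253 r 51.5
scene cork 702 (np.int64(261), np.int64(294), np.int64(231), np.int64(256)) 609 -118 r 52.1
side blue 284 (np.int64(348), np.int64(380), np.int64(181), np.int64(195)) 458 -243 r 49.4
side orange 317 (np.int64(250), np.int64(291), np.int64(263), np.int64(282)) 601 170 r 44.7
side black 242 (np.int64(298), np.int64(346), np.int64(295), np.int64(329)) 467 260 r 50.2
side cork 612 (np.int64(287), np.int64(323), np.int64(195), np.int64(215)) 599 -109 r 52.9
scene (325, 190) [448.  17.  75.]
side (349, 214) [460.  12.  75.]
scene (456, 224) [624. 368.  85.]
side (214, 303) [633. 364.  85.]
scene (183, 230) [ 614. -376.   62.]
side (316, 146) [ 629. -368.   62.]
scene (234, 190) [ 449. -260.   78.]
side (364, 163) [ 465. -253.   78.]
scene (376, 221) [595. 155.  74.]
side (265, 242) [612. 160.  74.]
scene (406, 173) [484. 248. 158.]
side (322, 250) [466. 269. 158.]
```

View pics/crop1.png

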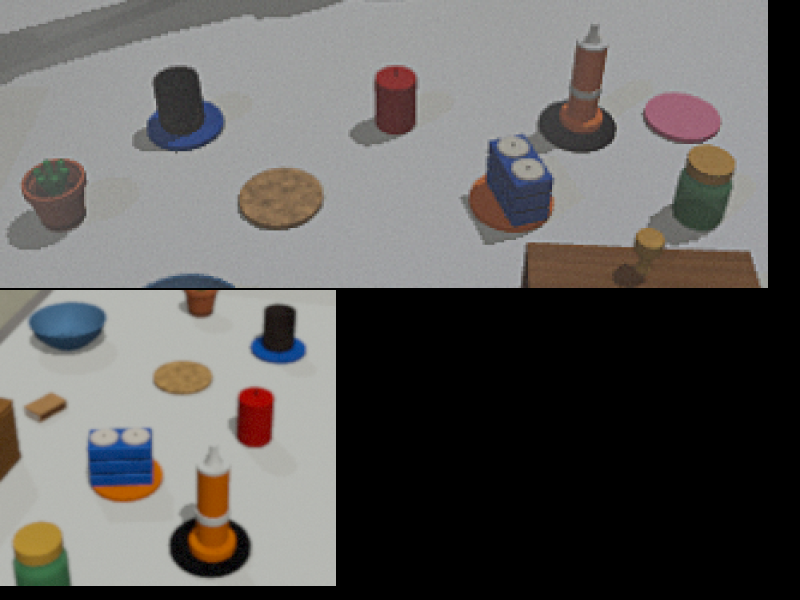

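The crop confirms the choices: votive on blue, tray on orange, pump on black, pink disc apart from them. The two fixed views differ by about 10 mm, so I'll refine with the wrist camera.

```bash
cat > go.py <<'E'
import sys; from h import *
from scipy.spatial.transform import Rotation as Rn
# python3 go.py yaw x y z [x y z ...] (mm; deg) : tool-axis shifts at yaw from measured pose; the turn listed apart, rotation first
s=bot.observe();R=Rn.from_euler('xyz',s["tool_rot"]);a=[float(v) for v in sys.argv[1:]]
Rt=Rn.from_euler('xyz',[np.pi,0,np.radians(a[0])])
print("pos",np.round(s["position"]*1000,1),"rot",np.round(np.degrees(s["tool_rot"]),1),"t",s["clock"],"w",s["grip_width"])
print("turn total (pi):",np.round((R.inv()*Rt).as_rotvec()/np.pi,4))
p=s["position"]
for i in range(1,len(a),3):
    q=np.array(a[i:i+3])/1000;d=q-p
    print(q,"dp total in new yaw",np.round(Rt.inv().apply(d)/.8,4),"| in present yaw",np.round(R.inv().apply(d)/.8,4),"rows>=",np.linalg.norm(d)/.0625);p=q
E
python3 go.py 22.1 500 -240 300
python3 - <<'E'
from h import *
c=calibration("wrist");print(np.round(c["T"],3),np.round(c["camera_matrix"],1),c["dist"])
E
```

```text
pos [ 235.  -578.8  230.8] rot [-179.9    0.    22.1] t 0.1 w 0.08538680213206772
turn total (pi): [-0.0003  0.      0.    ]
[ 0.5  -0.24  0.3 ] dp total in new yaw [ 0.4662 -0.2678 -0.0865] | in present yaw [ 0.4662 -0.2678 -0.0863] rows>= 6.970030416185453
[[ 0.376 -0.89  -0.257  0.301]
 [-0.927 -0.361 -0.105 -0.552]
 [ 0.     0.277 -0.961  0.374]
 [ 0.     0.     0.     1.   ]] [[358.6   0.  322.9]
 [  0.  358.6 201.8]
 [  0.    0.    1. ]] [-0.00369456  0.          0.          0.          0.        ]
```

move_arm:
  jaw: [0, 0, 0, 0, 0, 0, 0, 0, 0, 0]
  dp:
    - [0.03, -0.017, -0.02]
    - [0.058, -0.034, -0.02]
    - [0.058, -0.034, -0.016]
    - [0.058, -0.034, -0.015]
    - [0.058, -0.034, -0.015]
    - [0.058, -0.034, 0]
    - [0.058, -0.034, 0]
    - [0.05, -0.028, 0]
    - [0.038, -0.019, 0]
    - [0, 0, 0]
  rotation:
    - [0, 0, 0]
    - [0, 0, 0]
    - [0, 0, 0]
    - [0, 0, 0]
    - [0, 0, 0]
    - [0, 0, 0]
    - [0, 0, 0]
    - [0, 0, 0]
    - [0, 0, 0]
    - [0, 0, 0]

```text
clock: 1.35
position: [0.5012, -0.2377, 0.2997]
tool_rot: [-3.141, -0.0, 0.39]
force: [-0.6, -0.2, 0.6]
grip_width: 0.0853
```

Run:
```python
from h import *
s=bot.observe();print(np.round(s["position"],4),s["qd"].max())
cal=calibration("wrist");f=grab_frame("wrist");cv2.imwrite("pics/w1.png",f)
import pickle;pickle.dump(cal,open("pics/w1.pkl","wb"))
for n,P in(("votive",(.457,-.256,.078)),("blue",(.464,-.245,.008)),("cork",(.604,-.113,.008)),("orange",(.61,.155,.008))):print(n,proj(cal,P))
```

```text
[ 0.5012 -0.2377  0.2997] 0.04266508149470959
votive [322.55492788 214.0719411 ]
blue [316.56581943 188.55513802]
cork [253.66560434  31.40293612]
orange [ 10.1269516  -81.63407859]
```

View pics/w1.png

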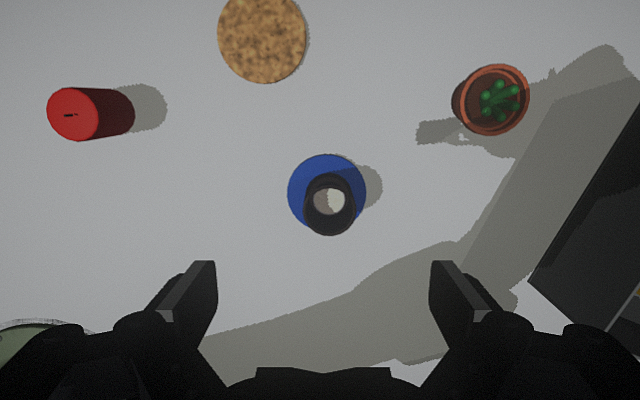

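The wrist picture shows the blue coaster at (327,193) with the votive rim at about (330,208), the cork coaster at (263,38), the candle at (90,113) and the pot at (490,100).

```bash
cat >> h.py <<'E'
COL={"blue":((100,120,40),(130,255,255)),"orange":((3,120,60),(18,255,255)),"cork":((8,60,60),(25,255,255)),"dark":((0,0,0),(180,255,62)),"red":((0,150,60),(8,255,255)),"white":((0,0,190),(180,60,255))}
def circ(f,cal,col,roi,z,near=None):
    "largest blob of colour in roi=(x0,y0,x1,y1): enclosing circle on plane z, mm"
    m=cv2.inRange(cv2.cvtColor(f,cv2.COLOR_BGR2HSV),*[np.array(v) for v in COL[col]])
    k=np.zeros_like(m);a,b,c,d=roi;k[b:d,a:c]=m[b:d,a:c]
    k=cv2.morphologyEx(k,cv2.MORPH_OPEN,np.ones((3,3)))
    cs,_=cv2.findContours(k,cv2.RETR_EXTERNAL,cv2.CHAIN_APPROX_NONE)
    c=max(cs,key=cv2.contourArea)[:,0,:]
    P=np.array([onplane(cal,p,z)[:2]*1000 for p in c.astype(float)],np.float32)
    (x,y),r=cv2.minEnclosingCircle(P);return np.round([x,y,r],1),c,P
E
python3 - <<'E'
from h import *;import pickle
cal=pickle.load(open("pics/w1.pkl","rb"));f=cv2.imread("pics/w1.png")
print("blue",circ(f,cal,"blue",(270,140,390,250),.008)[0])
print("cork",circ(f,cal,"cork",(200,0,330,100),.008)[0])
v=circ(f,cal,"dark",(290,150,375,250),.078);print("dark extents",v[1].min(0),v[1].max(0))
for uv in((330,208),(330,209)):print("votive",onplane(cal,uv,.078)*1000, proj(cal,onplane(cal,uv,.078)+[.029,0,0]))
print("votive low half circle (pixels)",cv2.minEnclosingCircle(v[1][v[1][:,1]>205]))
print("candle",onplane(cal,(73,114),.075)*1000,"pot",onplane(cal,(497,100),.062)*1000)
E
```

```text
blue [ 462.6 -258.3   49.3]
cork [ 602.1 -122.7   49.8]
dark extents [303 173] [355 235]
votive [ 466.28317065 -260.74697385   78.        ] [340.70645125 183.39525831]
votive [ 465.25594943 -261.1752935    78.        ] [340.69764757 184.43537092]
votive low half circle (pixels) ((329.1346130371094, 210.5), 26.254018783569336)
candle [458.62691851  13.84102038  75.        ] pot [ 633.21406047 -376.38617178   62.        ]
```

```bash
python3 go.py 22.1 465 -261 300 465 -261 32 465 -261 150 602 -122.7 150 602 -122.7 32
```

```text
pos [ 500.2 -239.4  299.8] rot [-180.     0.    22.2] t 1.4 w 0.08554450052882381
turn total (pi): [-0.0002  0.0001  0.0006]
[ 0.465 -0.261  0.3  ] dp total in new yaw [-0.0509  0.0085 -0.0003] | in present yaw [-0.0509  0.0084 -0.0003] rows>= 0.6602917481981249
[ 0.465 -0.261  0.032] dp total in new yaw [ 0.    -0.     0.335] | in present yaw [1.00e-04 2.00e-04 3.35e-01] rows>= 4.288
[ 0.465 -0.261  0.15 ] dp total in new yaw [ 0.      0.     -0.1475] | in present yaw [-1.000e-04 -1.000e-04 -1.475e-01] rows>= 1.888
[ 0.602  -0.1227  0.15  ] dp total in new yaw [ 0.2237 -0.0957 -0.    ] | in present yaw [ 0.2239 -0.0953 -0.    ] rows>= 3.1146986756346107
[ 0.602  -0.1227  0.032 ] dp total in new yaw [ 0.     -0.      0.1475] | in present yaw [1.000e-04 1.000e-04 1.475e-01] rows>= 1.888
```

move_arm:
  jaw: [0, 0, 0, 0, 0, 0, 0, 0, 0, 0]
  dp:
    - [-0.026, 0.004, 0]
    - [-0.025, 0.0045, 0.02]
    - [0, 0, 0.05]
    - [0, 0, 0.06]
    - [0, 0, 0.06]
    - [0, 0, 0.06]
    - [0, 0, 0.05]
    - [0, 0, 0.025]
    - [0, 0, 0.01]
    - [0, 0, 0]
  rotation:
    - [0, 0, 0]
    - [0, 0, 0]
    - [0, 0, 0]
    - [0, 0, 0]
    - [0, 0, 0]
    - [0, 0, 0]
    - [0, 0, 0]
    - [0, 0, 0]
    - [0, 0, 0]
    - [0, 0, 0]

```text
clock: 2.65
position: [0.464, -0.2626, 0.0324]
tool_rot: [3.141, 0.0, 0.385]
force: [0.4, -0.2, 1.5]
grip_width: 0.0856
```

move_arm:
  jaw: [255, 255, 255, 255, 255, 255]
  dp:
    - [0, 0, 0]
    - [0, 0, 0]
    - [0, 0, 0]
    - [0, 0, 0]
    - [0, 0, 0]
    - [0, 0, 0]
  rotation:
    - [0, 0, 0]
    - [0, 0, 0]
    - [0, 0, 0]
    - [0, 0, 0]
    - [0, 0, 0]
    - [0, 0, 0]
  squeeze: 35

```text
clock: 3.4
position: [0.4649, -0.2621, 0.0331]
tool_rot: [3.141, -0.001, 0.386]
force: [-2.7, 0.2, 10.0]
grip_width: 0.0561
```

move_arm:
  jaw: [255, 255, 255, 255, 255, 255, 255, 255, 255, 255]
  dp:
    - [0, 0, -0.02]
    - [0, 0, -0.03]
    - [0, 0, -0.03]
    - [0.03, -0.013, 0]
    - [0.05, -0.022, 0]
    - [0.055, -0.0235, 0]
    - [0.05, -0.022, 0]
    - [0.0285, -0.014, 0]
    - [0.01, -0.0005, 0]
    - [0, 0, 0.02]
  rotation:
    - [0, 0, 0]
    - [0, 0, 0]
    - [0, 0, 0]
    - [0, 0, 0]
    - [0, 0, 0]
    - [0, 0, 0]
    - [0, 0, 0]
    - [0, 0, 0]
    - [0, 0, 0]
    - [0, 0, 0]

```text
clock: 4.65
position: [0.6024, -0.1248, 0.0809]
tool_rot: [3.14, -0.002, 0.386]
force: [0.3, -0.1, -1.7]
grip_width: 0.0565
```

```bash
python3 go.py 22.1 602 -122.7 33
```

```text
pos [ 602.4 -124.8   80.9] rot [ 1.799e+02 -1.000e-01  2.210e+01] t 4.65 w 0.05645705974282296
turn total (pi): [ 0.0005 -0.0006 -0.0001]
[ 0.602  -0.1227  0.033 ] dp total in new yaw [ 0.0005 -0.0026  0.0599] | in present yaw [ 0.0004 -0.0027  0.0599] rows>= 0.7678208594357314
```

move_arm:
  jaw: [255, 255, 255, 255, 255, 255, 120, 0, 0, 0]
  dp:
    - [0, -0.002, 0.02]
    - [0, 0, 0.02]
    - [0, 0, 0.012]
    - [0, 0, 0.005]
    - [0, 0, 0.003]
    - [0, 0, 0]
    - [0, 0, 0]
    - [0, 0, 0]
    - [0, 0, 0]
    - [0, 0, 0]
  rotation:
    - [0, 0, 0]
    - [0, 0, 0]
    - [0, 0, 0]
    - [0, 0, 0]
    - [0, 0, 0]
    - [0, 0, 0]
    - [0, 0, 0]
    - [0, 0, 0]
    - [0, 0, 0]
    - [0, 0, 0]

```text
clock: 5.9
position: [0.6012, -0.1226, 0.0321]
tool_rot: [3.142, -0.0, 0.386]
force: [-0.3, -0.4, -0.6]
grip_width: 0.0855
```

```bash
python3 go.py 22.1 602 -122.7 320 580 100 320; python3 go.py 90 560 130 320
```

```text
pos [ 601.2 -122.6   32.1] rot [180.   -0.   22.1] t 5.9 w 0.08548333446525248
turn total (pi): [ 0.     -0.0001  0.    ]
[ 0.602  -0.1227  0.32  ] dp total in new yaw [ 0.0009  0.0004 -0.3598] | in present yaw [ 0.0009  0.0005 -0.3598] rows>= 4.605660948760591
[0.58 0.1  0.32] dp total in new yaw [ 0.0793 -0.2683 -0.    ] | in present yaw [ 0.0793 -0.2683  0.    ] rows>= 3.580544405533885
pos [ 601.2 -122.6   32.1] rot [180.   -0.   22.1] t 5.9 w 0.08548333446525248
turn total (pi): [ 1.000e-04 -0.000e+00 -3.772e-01]
[0.56 0.13 0.32] dp total in new yaw [ 0.3158 -0.0515 -0.3598] | in present yaw [ 0.0711 -0.3119 -0.3598] rows>= 6.163180014028815
```

move_arm:
  jaw: [0, 0, 0, 0, 0, 0, 0, 0, 0, 0]
  dp:
    - [0, 0, -0.03]
    - [0, 0, -0.06]
    - [0, 0, -0.07]
    - [0.01, -0.03, -0.065]
    - [0.014, -0.055, -0.05]
    - [0.014, -0.06, -0.05]
    - [0.014, -0.06, -0.03]
    - [0.01, -0.06, -0.005]
    - [0.009, -0.047, 0]
    - [0, 0, 0]
  rotation:
    - [0, 0, 0]
    - [0, 0, 0]
    - [0, 0, 0]
    - [0, 0, 0]
    - [0, 0, 0]
    - [0, 0, 0]
    - [0, 0, 0]
    - [0, 0, 0]
    - [0, 0, 0]
    - [0, 0, 0]

```text
clock: 7.15
position: [0.5592, 0.1324, 0.3196]
tool_rot: [-3.141, -0.0, 0.39]
force: [0.7, -1.5, 0.4]
grip_width: 0.0852
```

Run:
```python
from h import *;import pickle
s=bot.observe();print(np.round(s["position"],4),np.abs(s["qd"]).max())
cal=calibration("wrist");f=grab_frame("wrist");cv2.imwrite("pics/w2.png",f)
pickle.dump(cal,open("pics/w2.pkl","wb"))
```

```text
[0.5592 0.1324 0.3196] 0.04737095283727985
```

View pics/w2.png

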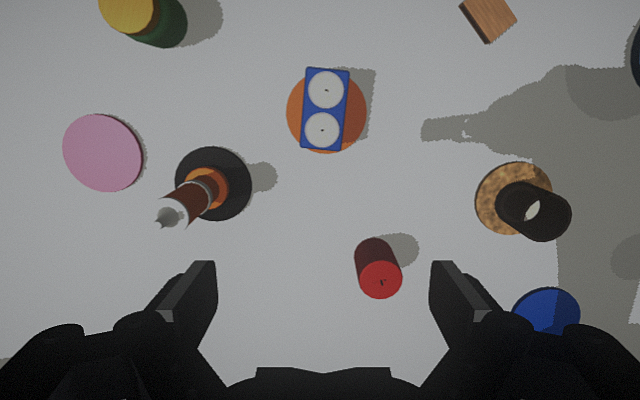

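This wrist picture shows the tray on the orange coaster with its lights at (325,90) and (321,130), and the pump (handle about (207,188), tip about (165,217)) on the black coaster at (213,184). The votive stands upright on the cork coaster at about (515,200). The empty blue coaster is at (547,312).

Run:
```python
from h import *;import pickle
cal=pickle.load(open("pics/w2.pkl","rb"));f=cv2.imread("pics/w2.png")
print("orange",circ(f,cal,"orange",(270,60,380,170),.008)[0])
print("black",circ(f,cal,"dark",(165,135,260,235),.008)[0])
m,c,P=circ(f,cal,"blue",(280,50,370,165),.074)
print("tray",cv2.minAreaRect(P), "px",c.min(0),c.max(0))
for uv in((325.5,90),(322,130)):print("light",onplane(cal,uv,.074)*1000)
print("handle",circ(f,cal,"orange",(180,155,240,215),.022)[0])
print("cork",circ(f,cal,"cork",(460,150,560,245),.008)[0])
v=circ(f,cal,"dark",(490,170,580,250),.078);print(v[1].min(0),v[1].max(0),onplane(cal,(545,213),.078)*1000)
print("tip",onplane(cal,(165,218),.158)*1000)
Q=cv2.resize(np.hstack([f[130:240,140:270],f[50:160,270:400]]),None,fx=3,fy=3,interpolation=3);cv2.imwrite("pics/w2c.png",Q)
```

```text
orange [617.7 124.   40.6]
black [471.3 250.2  49.9]
tray ((624.4976196289062, 156.8704833984375), (60.75753402709961, 43.83159255981445), 16.559349060058594) px [302  67] [346 131]
light [633.70893132 159.65355063  74.        ]
light [594.64700051 147.53564662  74.        ]
handle [468.4 254.5  28. ]
cork [ 603.4 -120.7   50.7]
[495 181] [571 241] [ 605.49180825 -119.82377995   78.        ]
tip [475.99865239 250.64100881 158.        ]
```

View pics/w2c.png

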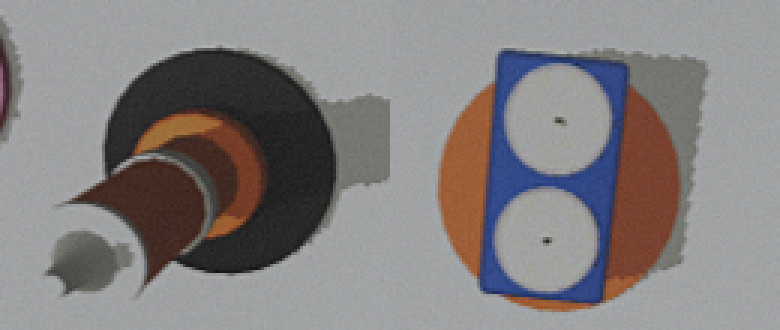

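Run:
```python
from h import *;import pickle
cal=pickle.load(open("pics/w2.pkl","rb"));f=cv2.imread("pics/w2.png")
m=cv2.inRange(cv2.cvtColor(f,cv2.COLOR_BGR2HSV),np.array((3,110,60)),np.array((18,255,255)));k=np.zeros_like(m);k[60:170,275:375]=m[60:170,275:375]
k=cv2.morphologyEx(k,cv2.MORPH_OPEN,np.ones((3,3)));ys,xs=np.nonzero(k);print(xs.min(),xs.max(),ys.min(),ys.max())
P=np.array([onplane(cal,(x,y),.008)[:2]*1000 for x,y in zip(xs,ys)],np.float32);print("orange",cv2.minEnclosingCircle(P))
c=[(306.7,66.7),(350,70.7),(341,151),(300,146.7)];Q=np.array([onplane(cal,p,.074)[:2]*1000 for p in c],np.float32)
print("tray corners",Q.round(),Q.mean(0),cv2.minAreaRect(Q),"heading deg",np.degrees(np.arctan2(*(Q[0]+Q[1]-Q[2]-Q[3])[::-1])))
print("shoulder",onplane(cal,(171,213),.132)*1000,"tip",onplane(cal,(158.5,224),.158)*1000)
print("camera",np.round(cal["T"][:3],3)[:,3] if hasattr(cal["T"],"shape") else [r[3] for r in cal["T"]][:3])
```

```text
286 365 80 153
orange ((610.2188720703125, 148.887451171875), 49.32767105102539)
tray corners [[647. 186.]
 [661. 144.]
 [582. 120.]
 [569. 163.]] [614.73553 153.12344] ((614.765380859375, 153.2040252685547), (82.3341064453125, 44.566200256347656), 16.74697494506836) heading deg 16.651121
shoulder [470.45321739 254.45040444 132.        ] tip [468.23879035 254.53669582 158.        ]
camera [0.625 0.159 0.462]
```

```bash
python3 go.py 16.7 614.7 153.2 320 614.7 153.2 32 614.7 153.2 180 462.6 -258.3 180 462.6 -258.3 32
```

```text
pos [559.7 130.3 319.5] rot [-180.    -0.    22.2] t 7.2 w 0.08557016103257112
turn total (pi): [-0.     -0.      0.0307]
[0.6147 0.1532 0.32  ] dp total in new yaw [ 0.0741 -0.0077 -0.0006] | in present yaw [ 0.0745 -0.0005 -0.0006] rows>= 0.9539161296085872
[0.6147 0.1532 0.032 ] dp total in new yaw [ 0.   -0.    0.36] | in present yaw [-0.    0.    0.36] rows>= 4.6080000000000005
[0.6147 0.1532 0.18  ] dp total in new yaw [-0.     0.    -0.185] | in present yaw [ 0.    -0.    -0.185] rows>= 2.368
[ 0.4626 -0.2583  0.18  ] dp total in new yaw [-0.3299  0.438   0.    ] | in present yaw [-3.705e-01  4.043e-01 -1.000e-04] rows>= 7.019363572290581
[ 0.4626 -0.2583  0.032 ] dp total in new yaw [ 0.    -0.     0.185] | in present yaw [-0.     0.     0.185] rows>= 2.368
```

move_arm:
  jaw: [0, 0, 0, 0, 0, 0, 0, 0, 0, 0]
  dp:
    - [0, 0, 0]
    - [0.037, -0.004, 0]
    - [0.037, -0.0037, 0.02]
    - [0, 0, 0.06]
    - [0, 0, 0.07]
    - [0, 0, 0.07]
    - [0, 0, 0.07]
    - [0, 0, 0.045]
    - [0, 0, 0.025]
    - [0, 0, 0]
  rotation:
    - [0, 0, 0.0307]
    - [0, 0, 0]
    - [0, 0, 0]
    - [0, 0, 0]
    - [0, 0, 0]
    - [0, 0, 0]
    - [0, 0, 0]
    - [0, 0, 0]
    - [0, 0, 0]
    - [0, 0, 0]

```text
clock: 8.45
position: [0.6148, 0.1513, 0.0308]
tool_rot: [3.141, 0.001, 0.289]
force: [-0.3, 0.4, 1.0]
grip_width: 0.0849
```

move_arm:
  jaw: [255, 255, 255, 255, 255, 255, 255]
  dp:
    - [0, 0, 0]
    - [0, 0, 0]
    - [0, 0, 0]
    - [0, 0, 0]
    - [0, 0, 0]
    - [0, 0, 0]
    - [0, 0, 0]
  rotation:
    - [0, 0, 0]
    - [0, 0, 0]
    - [0, 0, 0]
    - [0, 0, 0]
    - [0, 0, 0]
    - [0, 0, 0]
    - [0, 0, 0]
  squeeze: 35

```text
clock: 9.32
position: [0.6157, 0.1523, 0.0329]
tool_rot: [-3.142, -0.002, 0.289]
force: [-1.7, 0.2, 7.7]
grip_width: 0.046
```

```bash
python3 go.py 16.7 614.7 153.2 180 462.6 -258.3 180
```

```text
pos [615.7 152.3  32.9] rot [-1.80e+02 -1.00e-01  1.66e+01] t 9.325 w 0.04596827626956591
turn total (pi): [-0.     -0.0006 -0.0007]
[0.6147 0.1532 0.18  ] dp total in new yaw [-0.0008 -0.0014 -0.1839] | in present yaw [-0.0005 -0.0014 -0.1839] rows>= 2.3535800776584
[ 0.4626 -0.2583  0.18  ] dp total in new yaw [-0.3299  0.438   0.    ] | in present yaw [-0.329   0.4388 -0.0007] rows>= 7.019363572290581
```

move_arm:
  jaw: [255, 255, 255, 255, 255, 255, 255, 255, 255, 255]
  dp:
    - [0, 0, -0.025]
    - [0, 0, -0.045]
    - [0, 0, -0.05]
    - [-0.015, 0.02, -0.044]
    - [-0.03, 0.04, -0.02]
    - [-0.045, 0.06, 0]
    - [-0.045, 0.06, 0]
    - [-0.045, 0.06, 0]
    - [-0.045, 0.06, 0]
    - [-0.045, 0.06, 0]
  rotation:
    - [0, 0, 0]
    - [0, 0, 0]
    - [0, 0, 0]
    - [0, 0, 0]
    - [0, 0, 0]
    - [0, 0, 0]
    - [0, 0, 0]
    - [0, 0, 0]
    - [0, 0, 0]
    - [0, 0, 0]

```text
clock: 10.58
position: [0.4893, -0.1874, 0.1803]
tool_rot: [3.141, -0.001, 0.289]
force: [1.5, -1.1, -0.5]
grip_width: 0.0455
```

move_arm:
  jaw: [255, 255, 255, 255, 255, 255]
  dp:
    - [-0.035, 0.046, 0]
    - [-0.018, 0.023, 0.02]
    - [-0.007, 0.008, 0.045]
    - [0, 0, 0.04]
    - [0, 0, 0.02]
    - [0, 0, 0]
  rotation:
    - [0, 0, 0]
    - [0, 0, 0]
    - [0, 0, 0]
    - [0, 0, 0]
    - [0, 0, 0]
    - [0, 0, 0]

```text
clock: 11.32
position: [0.4616, -0.2581, 0.0789]
tool_rot: [-3.141, 0.0, 0.29]
force: [-0.0, -0.4, -1.1]
grip_width: 0.0453
```

```bash
python3 go.py 16.7 462.6 -258.3 33
```

```text
pos [ 461.6 -258.1   78.9] rot [-180.     0.    16.6] t 11.325 w 0.04533500130039705
turn total (pi): [-0.0001  0.0002 -0.0006]
[ 0.4626 -0.2583  0.033 ] dp total in new yaw [0.0011 0.0006 0.0574] | in present yaw [0.0011 0.0006 0.0574] rows>= 0.7342913933136775
```

move_arm:
  jaw: [255, 255, 255, 255, 255, 255]
  dp:
    - [0.001, 0, 0.02]
    - [0, 0, 0.02]
    - [0, 0, 0.01]
    - [0, 0, 0.005]
    - [0, 0, 0.003]
    - [0, 0, 0]
  rotation:
    - [0, 0, 0]
    - [0, 0, 0]
    - [0, 0, 0]
    - [0, 0, 0]
    - [0, 0, 0]
    - [0, 0, 0]

```text
clock: 12.08
position: [0.4623, -0.2581, 0.0329]
tool_rot: [3.142, 0.0, 0.289]
force: [-4.5, 2.3, 11.2]
grip_width: 0.0453
```

move_arm:
  jaw: [120, 0, 0, 0, 0, 0, 0, 0, 0]
  dp:
    - [0, 0, 0]
    - [0, 0, 0]
    - [0, 0, 0]
    - [0, 0, 0]
    - [0, 0, -0.03]
    - [0, 0, -0.06]
    - [0, 0, -0.07]
    - [0, 0, -0.07]
    - [0, 0, -0.06]
  rotation:
    - [0, 0, 0]
    - [0, 0, 0]
    - [0, 0, 0]
    - [0, 0, 0]
    - [0, 0, 0]
    - [0, 0, 0]
    - [0, 0, 0]
    - [0, 0, 0]
    - [0, 0, 0]

```text
clock: 13.2
position: [0.4624, -0.2581, 0.2666]
tool_rot: [3.141, -0.001, 0.289]
force: [0.7, -0.3, -0.4]
grip_width: 0.0857
```

```bash
python3 go.py 16.7 469.5 254.5 240 469.5 254.5 100
python3 - <<'E'
from h import *
f=grab_frame("wrist");cv2.imwrite("pics/w3.png",f)
E
```

```text
pos [ 462.4 -258.1  266.6] rot [ 1.80e+02 -1.00e-01  1.66e+01] t 13.2 w 0.08567299787066544
turn total (pi): [ 0.0002 -0.0003 -0.0007]
[0.4695 0.2545 0.24  ] dp total in new yaw [ 0.1927 -0.6112  0.0333] | in present yaw [ 0.1913 -0.6116  0.033 ] rows>= 8.213586083117216
[0.4695 0.2545 0.1   ] dp total in new yaw [ 0.    -0.     0.175] | in present yaw [-2.00e-04 -1.00e-04  1.75e-01] rows>= 2.2399999999999998
```

View pics/w3.png

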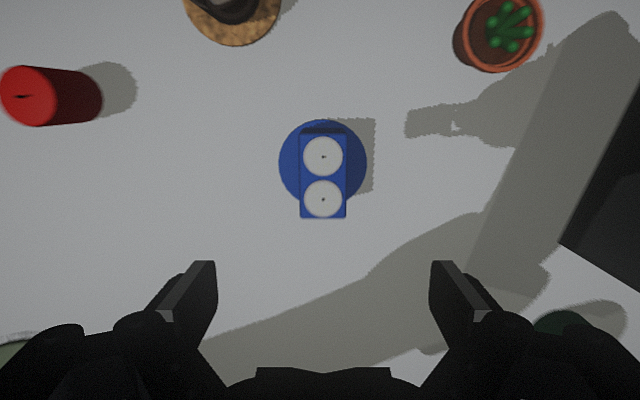

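The tray stands on the blue coaster (lights at (323,156) and (323,199), disc centre about (323,163)). Next I'll check the numbers, then go to the pump.

Run:
```python
from h import *
cal=calibration("wrist");f=cv2.imread("pics/w3.png")
print("tray",(onplane(cal,(323,156),.074)+onplane(cal,(323,199),.074))*500)
m,c,P=circ(f,cal,"blue",(260,105,385,230),.008)
u=c[(c[:,0]<297)|(c[:,0]>349)|(c[:,1]<124)].astype(float);print("blue",cv2.minEnclosingCircle(np.array([onplane(cal,p,.008)[:2]*1000 for p in u],np.float32)))
```

```text
tray [ 462.73918357 -261.18223377   74.        ]
blue ((464.54217529296875, -260.0956726074219), 50.094200134277344)
```

move_arm:
  jaw: [0, 0, 0, 0, 0, 0, 0, 0, 0, 0]
  dp:
    - [0.01, -0.03, 0]
    - [0.02, -0.06, 0]
    - [0.024, -0.073, 0]
    - [0.024, -0.073, 0]
    - [0.024, -0.073, 0]
    - [0.024, -0.073, 0]
    - [0.024, -0.073, 0]
    - [0.02, -0.073, 0]
    - [0.014, -0.055, 0]
    - [0.0075, -0.028, 0]
  rotation:
    - [0, 0, 0]
    - [0, 0, 0]
    - [0, 0, 0]
    - [0, 0, 0]
    - [0, 0, 0]
    - [0, 0, 0]
    - [0, 0, 0]
    - [0, 0, 0]
    - [0, 0, 0]
    - [0, 0, 0]

```text
clock: 14.5
position: [0.4691, 0.2567, 0.2641]
tool_rot: [-3.141, 0.0, 0.292]
force: [-0.0, -0.6, -1.0]
grip_width: 0.0856
```

```bash
python3 go.py 16.7 469.5 254.5 266 469.5 254.5 100
```

```text
pos [469.1 256.7 264.1] rot [-180.     0.    16.7] t 14.5 w 0.08556456099977706
turn total (pi): [-0.0002  0.      0.0001]
[0.4695 0.2545 0.266 ] dp total in new yaw [-0.0003  0.0028 -0.0024] | in present yaw [-0.0003  0.0028 -0.0024] rows>= 0.046843080159061565
[0.4695 0.2545 0.1   ] dp total in new yaw [ 0.     -0.      0.2075] | in present yaw [0.000e+00 1.000e-04 2.075e-01] rows>= 2.656
```

move_arm:
  jaw: [0, 0, 0, 0, 0, 0, 0]
  dp:
    - [0, 0.0015, 0.02]
    - [0, 0.001, 0.045]
    - [0, 0, 0.05]
    - [0, 0, 0.05]
    - [0, 0, 0.03]
    - [0, 0, 0.0115]
    - [0, 0, 0]
  rotation:
    - [0, 0, 0]
    - [0, 0, 0]
    - [0, 0, 0]
    - [0, 0, 0]
    - [0, 0, 0]
    - [0, 0, 0]
    - [0, 0, 0]

```text
clock: 15.38
position: [0.4703, 0.2516, 0.0989]
tool_rot: [3.141, 0.001, 0.289]
force: [0.1, -0.0, 1.2]
grip_width: 0.0854
```

move_arm:
  jaw: [255, 255, 255, 255, 255, 255, 255, 255]
  dp:
    - [0, 0, 0]
    - [0, 0, 0]
    - [0, 0, 0]
    - [0, 0, 0]
    - [0, 0, 0]
    - [0, 0, 0]
    - [0, 0, 0]
    - [0, 0, 0]
  rotation:
    - [0, 0, 0]
    - [0, 0, 0]
    - [0, 0, 0]
    - [0, 0, 0]
    - [0, 0, 0]
    - [0, 0, 0]
    - [0, 0, 0]
    - [0, 0, 0]
  squeeze: 35

```text
clock: 16.38
position: [0.4707, 0.2525, 0.0996]
tool_rot: [-3.141, -0.001, 0.289]
force: [-1.2, -0.3, 7.3]
grip_width: 0.0375
```

```bash
python3 go.py 16.7 469.5 254.5 200 610.2 148.9 200 610.2 148.9 100
```

```text
pos [470.7 252.5  99.6] rot [-1.80e+02 -1.00e-01  1.66e+01] t 16.375 w 0.03748868638376017
turn total (pi): [-0.0001 -0.0004 -0.0007]
[0.4695 0.2545 0.2   ] dp total in new yaw [-0.0007 -0.0028 -0.1255] | in present yaw [-0.0006 -0.0029 -0.1255] rows>= 1.6066716437391573
[0.6102 0.1489 0.2   ] dp total in new yaw [0.1305 0.177  0.    ] | in present yaw [1.309e-01 1.767e-01 1.000e-04] rows>= 2.814720163710774
[0.6102 0.1489 0.1   ] dp total in new yaw [ 0.    -0.     0.125] | in present yaw [-1.00e-04  0.00e+00  1.25e-01] rows>= 1.6
```

move_arm:
  jaw: [255, 255, 255, 255, 255, 255, 255, 255, 255, 255]
  dp:
    - [0, 0, -0.015]
    - [0, 0, -0.03]
    - [0.01, 0.013, -0.03]
    - [0.025, 0.033, 0]
    - [0.032, 0.043, 0]
    - [0.03, 0.041, 0]
    - [0.02, 0.027, 0]
    - [0.0095, 0.013, 0]
    - [0.0033, 0.0042, 0.01]
    - [0, 0, 0.03]
  rotation:
    - [0, 0, 0]
    - [0, 0, 0]
    - [0, 0, 0]
    - [0, 0, 0]
    - [0, 0, 0]
    - [0, 0, 0]
    - [0, 0, 0]
    - [0, 0, 0]
    - [0, 0, 0]
    - [0, 0, 0]

```text
clock: 17.62
position: [0.6096, 0.1491, 0.1274]
tool_rot: [-3.141, -0.002, 0.29]
force: [0.2, 0.2, -2.2]
grip_width: 0.0375
```

```bash
python3 go.py 16.7 610.2 148.9 100
python3 - <<'E'
from h import *
f=grab_frame("wrist");g=grab_frame("side");cv2.imwrite("pics/w4.png",np.hstack([f[:,120:520],g[130:330,150:430].repeat(2,0)[:400,:]]))
E
```

```text
pos [609.6 149.1 127.4] rot [-1.80e+02 -1.00e-01  1.66e+01] t 17.625 w 0.03748210985504887
turn total (pi): [-0.0001 -0.0005 -0.0005]
[0.6102 0.1489 0.1   ] dp total in new yaw [0.0006 0.0004 0.0342] | in present yaw [0.0006 0.0004 0.0342] rows>= 0.4379912861323585
```

View pics/w4.png

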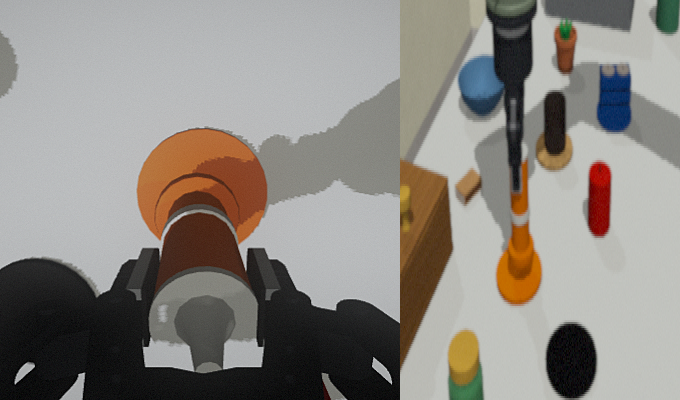

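The pump hangs upright over the orange coaster. I'll lower it and release it.

move_arm:
  jaw: [255, 255, 255, 255, 255, 120, 0, 0, 0]
  dp:
    - [0.0005, 0, 0.015]
    - [0, 0, 0.012]
    - [0, 0, 0.005]
    - [0, 0, 0.003]
    - [0, 0, 0]
    - [0, 0, 0]
    - [0, 0, 0]
    - [0, 0, 0]
    - [0, 0, 0]
  rotation:
    - [0, 0, 0]
    - [0, 0, 0]
    - [0, 0, 0]
    - [0, 0, 0]
    - [0, 0, 0]
    - [0, 0, 0]
    - [0, 0, 0]
    - [0, 0, 0]
    - [0, 0, 0]

```text
clock: 18.85
position: [0.6101, 0.1483, 0.0991]
tool_rot: [3.142, -0.0, 0.289]
force: [-1.0, -1.2, 0.5]
grip_width: 0.0853
```

move_arm:
  jaw: [0, 0, 0, 0, 0, 0]
  dp:
    - [0, 0, -0.02]
    - [0, 0, -0.04]
    - [0, 0, -0.06]
    - [0, 0, -0.07]
    - [0, 0, -0.06]
    - [0, 0, -0.01]
  rotation:
    - [0, 0, 0]
    - [0, 0, 0]
    - [0, 0, 0]
    - [0, 0, 0]
    - [0, 0, 0]
    - [0, 0, 0]

```text
clock: 19.6
position: [0.6109, 0.1488, 0.3117]
tool_rot: [-3.142, -0.006, 0.289]
force: [-0.5, -0.1, -0.5]
grip_width: 0.0856
```

```bash
python3 go.py 16.7 540 -130 306
python3 - <<'E'
from h import *;import pickle
cal=calibration("wrist");f=grab_frame("wrist");pickle.dump(cal,open("pics/w5.pkl","wb"));cv2.imwrite("pics/w5.png",f)
E
```

```text
pos [610.9 148.8 311.7] rot [-180.    -0.3   16.6] t 19.6 w 0.08562385261110393
turn total (pi): [-0.     -0.0019 -0.0007]
[ 0.54  -0.13   0.306] dp total in new yaw [-0.185   0.3083  0.0071] | in present yaw [-0.1844  0.3087  0.0061] rows>= 4.603538210268503
```

View pics/w5.png

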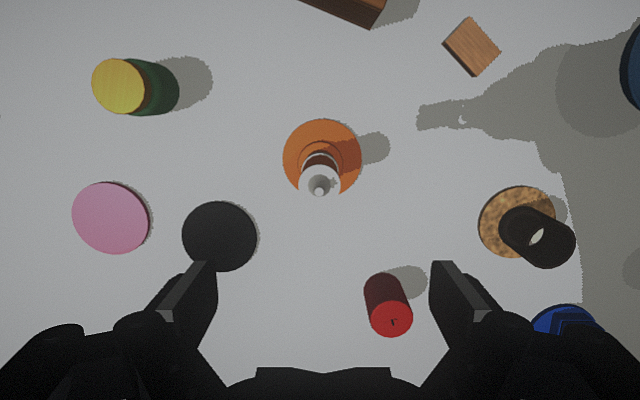

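The pump stands on the orange coaster (disc centre (322,157), shoulder about (320,180)). The black coaster is free at (220,236), and the votive is on the cork coaster at about (517,225).

```bash
python3 - <<'E'
from h import *;import pickle
cal=pickle.load(open("pics/w5.pkl","rb"));f=cv2.imread("pics/w5.png")
print("orange",circ(f,cal,"orange",(270,105,375,205),.008)[0],"shoulder",onplane(cal,(319.5,181),.132)*1000,"tip",onplane(cal,(319,191),.158)*1000)
print("black",circ(f,cal,"dark",(170,190,265,258),.008)[0])
print("cork",circ(f,cal,"cork",(460,170,570,265),.008)[0])
v=circ(f,cal,"dark",(490,190,580,275),.078);print(v[1].min(0),v[1].max(0),onplane(cal,(548.5,241),.078)*1000)
E
python3 go.py 16.7 602 -122 306
```

```text
orange [610.4 149.3  49.4] shoulder [609.13353111 150.93308008 132.        ] tip [606.20764368 150.30359605 158.        ]
black [471.8 251.7  50.4]
cork [ 603.1 -120.2   50.9]
[499 206] [575 268] [ 604.83134838 -119.55130398   78.        ]
pos [610.6 148.6 310.6] rot [180.   -0.2  16.6] t 19.65 w 0.08578321247058845
turn total (pi): [ 0.     -0.0013 -0.0007]
[ 0.602 -0.122  0.306] dp total in new yaw [-0.1075  0.321   0.0057] | in present yaw [-0.1068  0.3212  0.0053] rows>= 4.333056444484873
```

move_arm:
  jaw: [0, 0, 0, 0, 0, 0, 0, 0, 0, 0]
  dp:
    - [-0.012, 0.035, 0]
    - [-0.02, 0.06, 0]
    - [-0.022, 0.068, 0]
    - [-0.022, 0.068, 0]
    - [-0.018, 0.052, 0]
    - [-0.009, 0.028, 0.02]
    - [-0.003, 0.0095, 0.06]
    - [0, 0, 0.07]
    - [0, 0, 0.07]
    - [0, 0, 0.07]
  rotation:
    - [0, 0, 0]
    - [0, 0, 0]
    - [0, 0, 0]
    - [0, 0, 0]
    - [0, 0, 0]
    - [0, 0, 0]
    - [0, 0, 0]
    - [0, 0, 0]
    - [0, 0, 0]
    - [0, 0, 0]

```text
clock: 20.9
position: [0.6011, -0.1204, 0.0723]
tool_rot: [-3.14, 0.001, 0.291]
force: [2.7, 0.1, -0.4]
grip_width: 0.0856
```

```bash
python3 go.py 16.7 603 -121.5 32
```

```text
pos [ 601.1 -120.4   72.3] rot [-179.9    0.    16.6] t 20.9 w 0.0856471780223996
turn total (pi): [-0.0004  0.0002 -0.0003]
[ 0.603  -0.1215  0.032 ] dp total in new yaw [0.0019 0.002  0.0504] | in present yaw [0.002  0.0021 0.0504] rows>= 0.645840457341808
```

move_arm:
  jaw: [0, 0, 0, 0, 255, 255, 255, 255, 255, 255]
  dp:
    - [0.002, 0.001, 0.025]
    - [0, 0, 0.018]
    - [0, 0, 0.008]
    - [0, 0, 0]
    - [0, 0, 0]
    - [0, 0, 0]
    - [0, 0, 0]
    - [0, 0, 0]
    - [0, 0, 0]
    - [0, 0, 0]
  rotation:
    - [0, 0, 0]
    - [0, 0, 0]
    - [0, 0, 0]
    - [0, 0, 0]
    - [0, 0, 0]
    - [0, 0, 0]
    - [0, 0, 0]
    - [0, 0, 0]
    - [0, 0, 0]
    - [0, 0, 0]
  squeeze: 35

```text
clock: 22.15
position: [0.6041, -0.122, 0.0354]
tool_rot: [3.141, -0.001, 0.289]
force: [-2.6, 1.3, 8.9]
grip_width: 0.0569
```

```bash
python3 go.py 16.7 471.5 251 32
```

```text
pos [ 604.1 -122.    35.4] rot [ 1.80e+02 -1.00e-01  1.66e+01] t 22.15 w 0.056870594037467886
turn total (pi): [ 0.0002 -0.0003 -0.0007]
[0.4715 0.251  0.032 ] dp total in new yaw [-0.0248 -0.4942  0.0042] | in present yaw [-0.0259 -0.4941  0.0039] rows>= 6.333880912300523
```

move_arm:
  jaw: [255, 255, 255, 255, 255, 255, 255, 255, 255, 255]
  dp:
    - [0, 0, -0.02]
    - [0, 0, -0.04]
    - [0, 0, -0.045]
    - [-0.002, -0.03, -0.02]
    - [-0.003, -0.055, 0]
    - [-0.004, -0.07, 0]
    - [-0.004, -0.07, 0]
    - [-0.004, -0.07, 0]
    - [-0.004, -0.07, 0]
    - [-0.003, -0.06, 0]
  rotation:
    - [0, 0, 0]
    - [0, 0, 0]
    - [0, 0, 0]
    - [0, 0, 0]
    - [0, 0, 0]
    - [0, 0, 0]
    - [0, 0, 0]
    - [0, 0, 0]
    - [0, 0, 0]
    - [0, 0, 0]

```text
clock: 23.4
position: [0.4875, 0.2005, 0.1355]
tool_rot: [-3.141, -0.001, 0.29]
force: [1.6, -0.6, -2.5]
grip_width: 0.0573
```

move_arm:
  jaw: [255, 255, 255, 255, 255, 255]
  dp:
    - [-0.002, -0.042, 0]
    - [0, -0.02, 0]
    - [0, -0.007, 0.03]
    - [0, 0, 0.035]
    - [0, 0, 0.02]
    - [0, 0, 0]
  rotation:
    - [0, 0, 0]
    - [0, 0, 0]
    - [0, 0, 0]
    - [0, 0, 0]
    - [0, 0, 0]
    - [0, 0, 0]

```text
clock: 24.15
position: [0.4709, 0.2503, 0.0659]
tool_rot: [3.141, 0.001, 0.289]
force: [-0.4, 0.1, -1.4]
grip_width: 0.0564
```

```bash
python3 go.py 16.7 471.5 251 34
```

```text
pos [470.9 250.3  65.9] rot [1.80e+02 1.00e-01 1.65e+01] t 24.15 w 0.0563728292127211
turn total (pi): [ 0.0002  0.0004 -0.0009]
[0.4715 0.251  0.034 ] dp total in new yaw [ 0.001  -0.0006  0.0398] | in present yaw [ 0.0011 -0.0006  0.0398] rows>= 0.5099522029439635
```

move_arm:
  jaw: [255, 255, 255, 255, 255, 120, 0, 0, 0, 0]
  dp:
    - [0.001, 0, 0.015]
    - [0, 0, 0.014]
    - [0, 0, 0.007]
    - [0, 0, 0.004]
    - [0, 0, 0]
    - [0, 0, 0]
    - [0, 0, 0]
    - [0, 0, 0]
    - [0, 0, 0]
    - [0, 0, 0]
  rotation:
    - [0, 0, 0]
    - [0, 0, 0]
    - [0, 0, 0]
    - [0, 0, 0]
    - [0, 0, 0]
    - [0, 0, 0]
    - [0, 0, 0]
    - [0, 0, 0]
    - [0, 0, 0]
    - [0, 0, 0]

```text
clock: 25.4
position: [0.4717, 0.2512, 0.0343]
tool_rot: [-3.142, 0.0, 0.289]
force: [-0.1, -0.7, -0.7]
grip_width: 0.0854
```

move_arm:
  jaw: [0, 0, 0, 0, 0, 0, 0, 0]
  dp:
    - [0, 0, -0.02]
    - [0, 0, -0.05]
    - [0, 0, -0.07]
    - [0, 0, -0.07]
    - [0, 0, -0.07]
    - [0, 0, -0.05]
    - [0, 0, -0.02]
    - [0, 0, 0]
  rotation:
    - [0, 0, 0]
    - [0, 0, 0]
    - [0, 0, 0]
    - [0, 0, 0]
    - [0, 0, 0]
    - [0, 0, 0]
    - [0, 0, 0]
    - [0, 0, 0]

```text
clock: 26.4
position: [0.4718, 0.2512, 0.3152]
tool_rot: [-3.141, -0.002, 0.289]
force: [0.0, 0.3, -0.3]
grip_width: 0.0854
```

Run:
```python
from h import *;import pickle
cal=calibration("wrist");f=grab_frame("wrist");pickle.dump(cal,open("pics/w6.pkl","wb"));cv2.imwrite("pics/w6.png",f)
cv2.imwrite("pics/side6.png",grab_frame("side"))
```

```text
(no output)
```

View pics/w6.png

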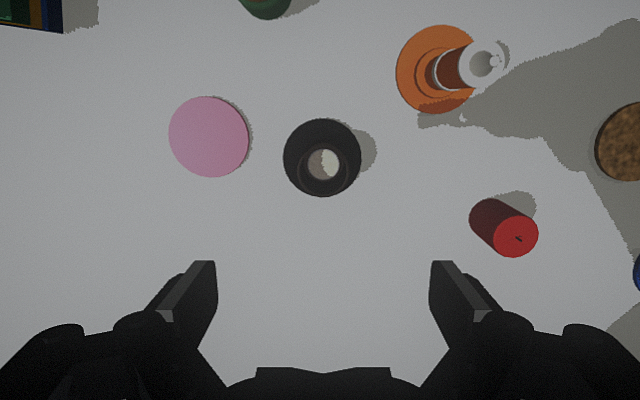

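View pics/side6.png

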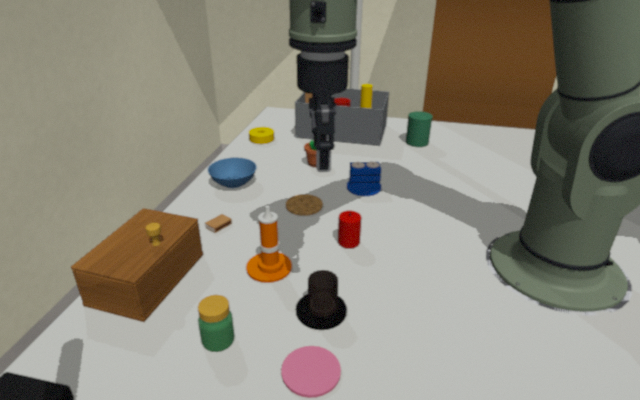

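In the last pictures the votive is upright on the black coaster (disc (322,157), rim centre about (323,168)), the pump is on orange, the tray on blue and cork is empty. One numeric check, then I hand in.

Run:
```python
from h import *;import pickle
cal=pickle.load(open("pics/w6.pkl","rb"));f=cv2.imread("pics/w6.png")
m,c,P=circ(f,cal,"dark",(270,105,375,205),.008);print("black",m,c.min(0),c.max(0))
v=onplane(cal,(323,168.5),.078);print("votive",v*1000)
n=calibration("side");print("candle side/pot",[np.round(onplane(n,p,z)*1000) for p,z in(((349,214),.075),((214,303),.085))])
if np.hypot(*(v[:2]*1000-m[:2]))<8: workorder.job_done();print("handed in")
```

```text
black [470.2 251.1  49.6] [283 119] [360 196]
votive [470.93430817 250.17696709  78.        ]
candle side/pot [array([460.,  12.,  75.]), array([633., 364.,  85.])]
the job is handed in; nothing more can be done
handed in
```

All three things are on their own coasters and the job is handed in, at about 26.5 s on the robot's clock. The hand-in gave no verdict.

I parked the votive on the cork coaster, moved the tray from orange to blue and the pump from black to orange. The votive then went from cork to black. Each was lowered to its coaster and let go.

My last wrist-camera checks, all well inside the 15 mm allowed:

| Thing | Distance from coaster middle |
|---|---|
| Votive on black | about 1 mm |
| Tray on blue | about 2 mm |
| Pump on orange | about 2 mm at its shoulder, 4 mm at the tip |

In the last side picture all three stand upright, the cork coaster is empty, and the gripper is open and clear above. The candle and jar look to be where they started. The pot is partly hidden behind the gripper in that picture, but the arm never went near it. I judged these three by eye; the last script's figures for the candle and jar only reused their starting pixels, so they prove nothing.

The scene and side cameras disagreed with each other by about 10 mm or more, so I used only wrist-camera positions for gripping and placing.

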